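# Cull the spoiled camera batteries and charge a sound one

### The arm

A 7-joint arm with a two-finger parallel gripper is mounted at the origin on the work surface. World frame = base frame: x ahead of the robot, y to its left, z up, the work surface at z = 0. Lengths are in m, angles in rad, forces in N, time in s.
With the tool pointing down it reaches from about 0.425 to 0.95 m from the base axis. Payload 4.7 kg.
Tool frame: the origin (TCP) lies between the finger pads; the fingertips stand 14 mm ahead of it and the grasp point (between the pads) lies 5 mm behind it (tcp_to_tips is the distance from the TCP to the fingertips, in m); z points along the fingers, y is the line along which they close (so a half turn about z gives the same grasp; the last joint's range is limited). The gripper opens to 85 mm and grips with 20 to 120 N. Pads are 22 mm wide; open, the fingers measure 114 mm over their backs; the gripper's body (76 mm by 85 mm) begins 54 mm behind the grasp point. The pads swing forward as they close: fully open they stand 13 mm farther back than shut.
Start: joints at [1.247, 0.469, -0.049, 1.532, 0.024, 1.141, -0.082], TCP at [0.196, -0.646, 0.245] pointing down, gripper open.
Joint ranges: [-2.59, 2.59], [-0.33, 1.99], [-1.39, 1.29], [0.1, 2.45], [-1.04, 4.18], [0.21, 1.99], [-2.66, 2.66]. Speed limits (rad/s): [2.57, 2.57, 3.14, 3.14, 3.14, 3.14, 3.14].

### API

Orientations are given as a unit quaternion [w, x, y, z].
In Python, from bench import get_obs, snapshot, job_done, tcp_to_tips gives the robot as it stands. The module is installed in compiled form; this text tells all that it offers.
- The arm moves only by the tool play_rows, never from a script. Its argument "targets" is a list of rows, each an object of numbers: "hand": the opening, from 0 (shut) to 1 (fully open); "tx", "ty", "tz": the shift along the world's x, y, z each as a share of 0.03 m, from -1 to 1; "rx", "ry", "rz": the turn, a rotation vector about the world's x, y, z each as a share of 4 degrees, from -1 to 1. A call has 1 to 5 rows; each row shifts and turns the commanded pose from where the row before left it; what a row does not reach is not made up. A row lasts 1/8 s, in which the tool goes at most 62.5 mm and 10.7 degrees, less where a joint would pass 70% of its speed; a pose out of reach is approached as far as the arm can. A call with a number of a shift or a turn outside -1 to 1 is refused whole. A call with a gripper value outside its range is refused whole. The fingers move at their own pace and stop on an object; "force" is the grip in N (left out, the last holds). Time passes only in rows, so rows that do not move let the fingers close. It gives the time, the measured TCP pose, the force, the opening and the grip force at its end, in the units of the state.
- get_obs(): the state, without advancing time (a new reading comes with each control period).
- snapshot(name): name is "scene" or "top"; returns a dict with "image" (400x640x3 uint8, red, green, blue), "mtx" (3x3 intrinsics, pixels), "k1" (the pictures are not rectified: a ray, as slopes to the right and down, at radius r is drawn at 1 + k1 r^2 times it, then the intrinsics apply), "world_from_camera" (4x4, takes a point from camera to world coordinates). Camera axes: x right, y down, z forward; pixel columns grow to the right and rows downward; lengths in m; the calibration is good to about 2 mm. A picture is of the moment at which its call begins. There is no depth.
- job_done(): hands the job in; it is judged then, once.
The state is a dict: "time": time; "joint_positions": joint angles; "joint_vel": joint speeds; "joint_efforts": joint torques, N m; "eef_pos": TCP position; "ee_rot": TCP orientation; "wrist_force": force on the tool from outside, world axes, zero at the start; "moment": the same for the moment, N m; "gripper_width": finger opening in m; "finger_force": force on a finger pad.
Only numpy, scipy, OpenCV 4.12 (cv2) and the standard library are available. Lean on these libraries where they do the work, as an engineer would, in place of code of your own. Each camera call takes 0.05 s, during which the arm holds its last target. There are 200 camera calls.

### The job

Two of the five camera battery packs on the green mat are misshapen, one swollen and one with a broken corner: lower both into the red recycling tub rather than dropping them. Load any one of the sound packs into the charger, label up, its contact end against the spring contact and its other end pressed down until it is fully home and held under the white catch. Leave the other two sound packs lying on the mat and everything else on the desk where it is.

Things in the scene. Friction and masses are not known exactly. Their poses are not given: they have to be found in the camera images.
- pack_a: Sound dark grey camera battery pack, a box 56 (x) x 36 (y) x 20 (z) mm, about 80 g, light label and an orange stripe across the top near its contact end. Origin: centre of its underside. Its +x runs along its length away from the contact end, +z out of the labelled top. Three such sound packs (pack_a, pack_b, pack_c) lie flat on the mat among two spoiled ones.
- pack_a_contact (a point): Centre of the contact end face (four gold strips) of pack_a: 28 mm to -x of its origin, 10 mm up.
- pack_a_tail (a point): Middle of the top edge of the other (tail) end of pack_a: 28 mm to +x of its origin, 20 mm up.
- pack_b: Sound dark grey camera battery pack, a box 56 (x) x 36 (y) x 20 (z) mm, about 80 g, light label and an orange stripe across the top near its contact end. Origin: centre of its underside. Its +x runs along its length away from the contact end, +z out of the labelled top. Three such sound packs (pack_a, pack_b, pack_c) lie flat on the mat among two spoiled ones.
- pack_b_contact (a point): Centre of the contact end face (four gold strips) of pack_b: 28 mm to -x of its origin, 10 mm up.
- pack_b_tail (a point): Middle of the top edge of the other (tail) end of pack_b: 28 mm to +x of its origin, 20 mm up.
- pack_c: Sound dark grey camera battery pack, a box 56 (x) x 36 (y) x 20 (z) mm, about 80 g, light label and an orange stripe across the top near its contact end. Origin: centre of its underside. Its +x runs along its length away from the contact end, +z out of the labelled top. Three such sound packs (pack_a, pack_b, pack_c) lie flat on the mat among two spoiled ones.
- pack_c_contact (a point): Centre of the contact end face (four gold strips) of pack_c: 28 mm to -x of its origin, 10 mm up.
- pack_c_tail (a point): Middle of the top edge of the other (tail) end of pack_c: 28 mm to +x of its origin, 20 mm up.
- pack_swollen: Spoiled pack of the same kind and colour, swollen: its top is domed to 29 mm high and both its long sides bulge, 43 to 45 mm wide at the middle; 56 mm long, flat underneath. Origin: centre of its underside, axes as the sound packs.
- pack_chipped: Spoiled pack of the same kind, size and colour with one corner of its tail end (+x, +y) broken away, 18 x 18 mm of the outline at 45 degrees for the full height, bare brown break. Still 36 mm wide over the 38 mm next to the contact end. Origin: centre of the underside of the unbroken outline, axes as the sound packs.
- mat: Fixed green rubber mat, 175 (x) x 265 (y) x 3 (z) mm, on which the five packs lie in two rows, some 70 mm and more apart, contact ends towards the mat's -x side. Origin: centre of its underside.
- tub: Fixed open red recycling tub, outside 150 (x) x 215 (y) x 45 (z) mm, walls and floor 4 mm. Origin: centre of its underside; a pack lying in it has its underside at z = 4 mm.
- charger: Fixed black charger with an open-topped bay for one pack, lying along x. Origin: underside, below the bay's middle. Base x -66 to +46 mm, 66 mm wide, 12 mm high (its top is the bay floor). Black spring housing at the -x end: x -65 to -41 mm, 42 mm high, orange mark on top. Grey side guides 8 mm high, 41 mm apart, only at x -21 to -11 and 18 to 28 mm, leave the middle free for fingers.
- bay (a point): Centre of the bay floor, 12 mm above the desk, axes as the charger. The pack goes in label up, tail raised some 35 degrees, contact end first to -x; pushed back on the spring, its tail is lowered past the catch and springs back under it (let go and pressed straight down it jams: press towards -x too). Home: flat, contact face at x -27 mm, tail on the wall at +29 mm, spring pressed 4.5 mm.
- catch (a point): Middle of the lower inner edge of the white fixed catch over the end wall: x = +27 mm in the bay, 21.5 mm above the bay floor. It juts 2 mm in from the wall (inner face at x = +29 mm); its inner face slopes back from x = 27 mm at 23.5 mm above the floor at 45 degrees to 39 mm at its top, 35.5 mm above the floor; it is slippery. Wall and catch are 40 mm wide and end at x = +43 mm.
- spring_contact (a joint): Travel of the brass spring contact plate (30 mm wide, from 1 to 26 mm above the bay floor) towards the charger's -x, m: 0 with nothing in the bay, its face then at x = -22.5 mm; stop at 0.014. It pushes to +x with 1.5 N at 0, 3 N at 0.0045 and 5.7 N at the stop.
- mouse: Bystander, to be left alone: white computer mouse, 105 x 60 x 28 mm, near the mat. Origin: on its underside.
- eraser: Bystander, to be left alone: white eraser with a blue sleeve, 24 x 60 x 13 mm, between the robot and the mat. Origin: on its underside.
- marker: Bystander, to be left alone: white and black felt marker lying on the desk beyond the charger, 133 mm long, 16 mm wide. Origin: on its underside.
- mug: Bystander, to be left alone: white mug, 80 mm wide and 92 mm high, beyond the tub. Origin: on its underside.
- figure_red: Bystander, to be left alone: red toy figure, 60 mm high, 36 mm wide, at the far side. Origin: on its underside.
- figure_orange: Bystander, to be left alone: orange toy figure, 60 mm high, 36 mm wide, at the far side. Origin: on its underside.
There are look-alikes about, which are no part of the job. What is shaped like the charger but blue or turquoise is not meant.

How it is judged:
At the end, for the whole second after the job is handed in: Both bad packs rest inside the tub. One sound pack rests flat in the bay (within 2.5 mm of its floor, 0.05 rad, 6 mm of its midline), contact face toward the spring 24.5-31 mm from bay centre, tail under the catch, spring pressed over 2 mm. The other two lie flat on the mat (x of pack_swollen in the frame of tub between -0.07 and 0.07 m and y of pack_swollen in the frame of tub between -0.103 and 0.103 m and z of each of pack_swollen, pack_chipped in the frame of tub below 0.04 m and linear speed of each of pack_swollen, pack_chipped below 0.02 m/s and x of pack_chipped in the frame of tub between -0.07 and 0.07 m and y of pack_chipped in the frame of tub between -0.103 and 0.103 m and ((x of pack_a_contact in the frame of bay between -0.031 and -0.0245 m and y of pack_a in the frame of bay between -0.006 and 0.006 m and z of pack_a in the frame of bay between -0.003 and 0.0025 m and angle between pack_a's own z axis and vertical below 0.05 rad and z of pack_a_tail in the frame of bay below 0.0225 m and value of joint spring_contact above 0.002 m and linear speed of pack_a below 0.02 m/s and x of pack_b in the frame of mat between -0.09 and 0.09 m and y of pack_b in the frame of mat between -0.135 and 0.135 m and height (world z) of each of pack_b, pack_c below 0.012 m and angle between each of pack_b, pack_c's own z axis and vertical below 0.15 rad and x of pack_c in the frame of mat between -0.09 and 0.09 m and y of pack_c in the frame of mat between -0.135 and 0.135 m) or (x of pack_b_contact in the frame of bay between -0.031 and -0.0245 m and y of pack_b in the frame of bay between -0.006 and 0.006 m and z of pack_b in the frame of bay between -0.003 and 0.0025 m and angle between pack_b's own z axis and vertical below 0.05 rad and z of pack_b_tail in the frame of bay below 0.0225 m and value of joint spring_contact above 0.002 m and linear speed of pack_b below 0.02 m/s and x of pack_a in the frame of mat between -0.09 and 0.09 m and y of pack_a in the frame of mat between -0.135 and 0.135 m and height (world z) of each of pack_a, pack_c below 0.012 m and angle between each of pack_a, pack_c's own z axis and vertical below 0.15 rad and x of pack_c in the frame of mat between -0.09 and 0.09 m and y of pack_c in the frame of mat between -0.135 and 0.135 m) or (x of pack_c_contact in the frame of bay between -0.031 and -0.0245 m and y of pack_c in the frame of bay between -0.006 and 0.006 m and z of pack_c in the frame of bay between -0.003 and 0.0025 m and angle between pack_c's own z axis and vertical below 0.05 rad and z of pack_c_tail in the frame of bay below 0.0225 m and value of joint spring_contact above 0.002 m and linear speed of pack_c below 0.02 m/s and x of pack_a in the frame of mat between -0.09 and 0.09 m and y of pack_a in the frame of mat between -0.135 and 0.135 m and height (world z) of each of pack_a, pack_b below 0.012 m and angle between each of pack_a, pack_b's own z axis and vertical below 0.15 rad and x of pack_b in the frame of mat between -0.09 and 0.09 m and y of pack_b in the frame of mat between -0.135 and 0.135 m))); the robot touches nothing.
It fails at once if a misshapen pack is dropped: let go with its underside more than 8 cm above the desk ((height (world z) of pack_swollen above 0.08 m and contact force between the fingers and pack_swollen below 0.02 N) or (height (world z) of pack_chipped above 0.08 m and contact force between the fingers and pack_chipped below 0.02 N)).
It fails at once if a bystander (mouse, eraser, marker, mug or toy figure) is pushed more than 3 cm from where it stood (distance of any of mouse, eraser, marker, mug, figure_red, figure_orange from where it was at the start of the episode above 0.03 m).
It also fails if it takes over 72 s, if anything falls off the work surface, if the arm or the gripper's body presses on something with over 40 N, if the wrist force passes 120 N, or if a joint passes its speed limit or range.

## Working session

There is one attempt and no reset: what is moved stays moved. The work goes in short steps, Python scripts to look and compute and a tool call to move; the robot and the scene stay as the last step left them, time stands still between calls to the robot, and variables do not carry over. Pictures are saved under pics/ and viewed, at most 10 in all, crops included, and the job is handed in when it is done.

Besides the shell and the picture viewer there is one more tool, called after "Emit:" as name(argument=value, ...) on one line, values as JSON. play_rows: Moves the arm, as the interface text tells. Its arguments: {"type":"object","properties":{"targets":{"type":"array"},"force":{"type":"number"}},"required":["targets"]}

```bash
mkdir -p pics; cat > h.py <<'E'
import numpy as np,cv2
from bench import get_obs,snapshot
def save(name,fn):
    s=snapshot(name); cv2.imwrite(fn,s['image'][:,:,::-1]); np.savez(fn[:-4]+'.npz',**s); return s
def load(fn): return dict(np.load(fn))
def ray(s,uv):
    k=float(s['k1']); p=cv2.undistortPoints(np.array(uv,float).reshape(-1,1,2),s['mtx'],np.array([k,0,0,0.])).reshape(-1,2)
    d=np.c_[p,np.ones(len(p))]@s['world_from_camera'][:3,:3].T
    return s['world_from_camera'][:3,3],d
def onz(s,uv,z):
    o,d=ray(s,uv); return o+d*((z-o[2])/d[:,2])[:,None]
E
python3 - <<'E'
from h import *
for n in('scene','top'):
    s=save(n,f'pics/{n}0.png'); print(n,s['k1'],s['world_from_camera'].round(3).tolist(),s['mtx'].tolist())
print(get_obs())
E
```

```text
scene -0.04625220261622024 [[-0.226, 0.821, -0.524, 1.09], [0.974, 0.199, -0.109, 0.109], [0.015, -0.535, -0.845, 0.882], [0.0, 0.0, 0.0, 1.0]] [[385.98784510490356, 0.0, 319.625643930811], [0.0, 385.98784510490356, 198.52134403886825], [0.0, 0.0, 1.0]]
top -0.0896296279030902 [[0.004, -0.992, 0.127, 0.403], [-1.0, -0.004, -0.003, 0.032], [0.004, -0.127, -0.992, 1.336], [0.0, 0.0, 0.0, 1.0]] [[437.72744328919356, 0.0, 320.277660059134], [0.0, 437.72744328919356, 201.78073340311374], [0.0, 0.0, 1.0]]
{'time': 0.1, 'joint_positions': array([ 1.24708306,  0.46934645, -0.04860555,  1.53353503,  0.02410187,
        1.14099307, -0.08228568]), 'joint_vel': array([ 9.20992341e-04, -1.95067654e-03,  3.36126180e-04, -4.38941956e-03,
       -2.23843012e-05, -3.80045734e-04, -9.05974634e-04]), 'joint_efforts': array([ 8.67635954e-04, -5.11512494e+01, -4.70017421e-02, -2.38392073e+01,
        1.06975244e-02,  4.32453511e-03, -2.70922834e-05]), 'eef_pos': array([ 0.19601015, -0.64541277,  0.24439273]), 'ee_rot': array([-8.34527812e-04,  9.89151074e-01,  1.46899400e-01, -1.51377700e-04]), 'wrist_force': array([ 0.51634753, -0.12669146,  0.39740868]), 'moment': array([-0.01985423,  0.00432367,  0.04042754]), 'finger_force': 0.0, 'gripper_width': 0.08507878255509717}
```

View pics/top0.png

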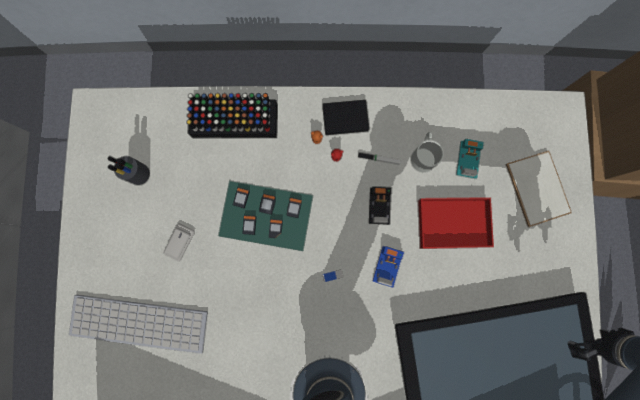

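View pics/scene0.png

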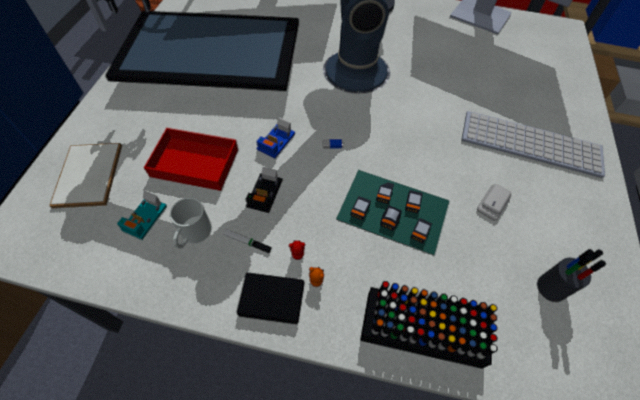

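The top view shows the mat at about (265,215) with five packs, their orange contact ends up (far from the robot). The black charger is at (380,205), its orange mark also on the far side, and the red tub is at (456,223). The scene view shows the same things, with the mat at (393,210), the charger at (264,190) and the tub at (192,158). Next I'll enlarge the crops.

```bash
python3 - <<'E'
from h import *
t=cv2.imread('pics/top0.png');s=cv2.imread('pics/scene0.png')
def c(i,x,y,w,h,W,H): return cv2.resize(i[y:y+h,x:x+w],(W,H),interpolation=cv2.INTER_CUBIC)
a=c(t,215,175,100,75,400,300);b=c(s,335,165,120,90,400,300)
d=c(t,340,175,80,60,400,300);e=c(s,225,155,80,60,400,300)
m=np.vstack([np.hstack([a,b]),np.hstack([d,e])]);m=cv2.convertScaleAbs(m,alpha=1.5,beta=15);cv2.imwrite('pics/crop1.png',m)
T=load('pics/top0.npz');S=load('pics/scene0.npz')
for n,D in(('top',T),('scene',S)):
    hsv=cv2.cvtColor(D['image'],cv2.COLOR_RGB2HSV)
    for nm,lo,hi,z in(('mat',(70,60,30),(90,255,255),.003),('orange',(8,130,90),(16,255,255),.023),('red',(0,150,60),(5,255,255),.045),('label',(0,0,125),(180,60,255),.023)):
        k=cv2.inRange(hsv,lo,hi)
        if nm=='label':
            roi=np.zeros_like(k); 
            (roi.__setitem__((slice(180,245),slice(225,308)),255) if n=='top' else roi.__setitem__((slice(182,245),slice(348,436)),255)); k&=roi
        if nm=='mat' : k=cv2.morphologyEx(k,cv2.MORPH_CLOSE,np.ones((13,13)))
        N,L,st,ce=cv2.connectedComponentsWithStats(k)
        for i in range(1,N):
            if st[i,4]<(12 if nm in('orange','label') else 600):continue
            if nm in('mat','red'):
                r=cv2.minAreaRect(np.argwhere(L==i)[:,::-1].astype(np.float32));p=onz(D,cv2.boxPoints(r),z)
                print(n,nm,st[i,4],p[:,:2].round(3).tolist(),p[:,:2].mean(0).round(4))
            else: print(n,nm,st[i,4],ce[i].round(1),onz(D,ce[i:i+1],z)[0].round(4))
E
```

```text
top mat 772 [[0.662, -0.393], [0.781, -0.419], [0.769, -0.489], [0.65, -0.462]] [ 0.7155 -0.4409]
top mat 4681 [[0.469, 0.338], [0.639, 0.313], [0.593, 0.054], [0.425, 0.082]] [0.5316 0.1966]
top orange 14 [216.7 101.5] [0.8874 0.3545 0.023 ]
top orange 12 [229.7 114.8] [0.8439 0.3118 0.023 ]
top orange 13 [236.4 121.4] [0.8223 0.2899 0.023 ]
top orange 102 [316.4 136.5] [0.7741 0.0405 0.023 ]
top orange 31 [472.2 143.2] [ 0.7573 -0.4457  0.023 ]
top orange 30 [242.2 190.2] [0.6055 0.2653 0.023 ]
top orange 40 [379.8 190.2] [ 0.6073 -0.1534  0.023 ]
top orange 28 [268.9 196.3] [0.5869 0.1835 0.023 ]
top orange 32 [294.9 200. ] [0.5759 0.1043 0.023 ]
top orange 30 [248.7 217.1] [0.5234 0.2435 0.023 ]
top orange 30 [275.6 221.1] [0.5118 0.162  0.023 ]
top orange 32 [391.7 252.2] [ 0.4196 -0.1867  0.023 ]
top red 3360 [[0.578, -0.267], [0.585, -0.488], [0.437, -0.486], [0.432, -0.267]] [ 0.5083 -0.3772]
top label 46 [226.  186.6] [0.6163 0.3153 0.023 ]
top label 578 [280.4 184.2] [0.6242 0.1491 0.023 ]
top label 80 [240. 198.] [0.5814 0.2711 0.023 ]
top label 71 [266.6 204.3] [0.5625 0.
[... 1614 characters left out ...]
3] [0.8172 0.3134 0.023 ]
scene orange 24 [452.  327.9] [0.8173 0.3586 0.023 ]
scene orange 21 [441. 336.] [0.8403 0.3358 0.023 ]
scene orange 28 [461.8 340.4] [0.8397 0.3812 0.023 ]
scene red 3265 [[0.61, -0.476], [0.434, -0.534], [0.435, -0.275], [0.605, -0.24]] [ 0.5211 -0.3813]
scene label 24 [349.1 184.9] [0.4963 0.0662 0.023 ]
scene label 280 [422.1 186.1] [0.4534 0.2597 0.023 ]
scene label 58 [385.  190.8] [0.4923 0.1634 0.023 ]
scene label 83 [414.4 198.3] [0.4975 0.243  0.023 ]
scene label 88 [361.2 204.7] [0.5504 0.1086 0.023 ]
scene label 71 [391.4 213.1] [0.5572 0.1893 0.023 ]
scene label 90 [422.2 227.4] [0.5805 0.271  0.023 ]
scene label 563 [365.8 237.7] [0.6424 0.1362 0.023 ]
```

View pics/crop1.png

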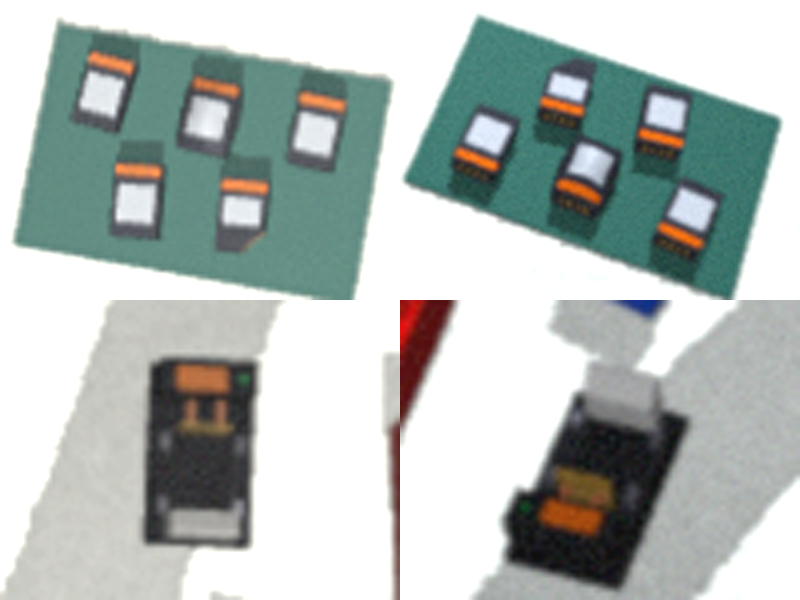

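Top-left and top-right crops show the packs. The swollen pack is the far-row middle one, top pixel (267,203). The chipped pack is near-row right, (275,226), with its brown break at the tail. The sound packs are at (242,197), (294,206) and (249,224). The lower crops show the charger with its housing on the far side (orange at 380,190) and the catch on the near side (about 380,227).

```bash
cat >> h.py <<'E'
def tri(a,ua,b,ub):
    o,d=ray(a,[ua]);p,e=ray(b,[ub]);d=d[0];e=e[0]
    t=np.linalg.lstsq(np.c_[d,-e],p-o,rcond=None)[0]
    x,y=o+d*t[0],p+e*t[1];return (x+y)/2,np.linalg.norm(x-y)
E
python3 - <<'E'
from h import *
import bench;print(bench.tcp_to_tips if not callable(bench.tcp_to_tips) else bench.tcp_to_tips())
T=load('pics/top0.npz');S=load('pics/scene0.npz')
print('mark',tri(T,(379.8,190.2),S,(258.7,197.9)))
st=[((268.9,196.3),(388.1,221.4),(266.6,204.3),(391.4,213.1)),((275.6,221.1),(383.3,196.4),(274.9,227.4),(385,190.8)),((294.9,200),(357.6,212.2),(293.4,208),(361.2,204.7)),((242.2,190.2),(418.7,235.1),(240,198),(422.2,227.4)),((248.7,217.1),(413,206),(248.3,225.4),(414.4,198.3))]
for a,b,c,d in st: print(tri(T,a,S,b),tri(T,c,S,d))
def comp(D,box,f,mn):
    x0,y0,x1,y1=box;h=cv2.cvtColor(D['image'],cv2.COLOR_RGB2HSV);m=np.zeros(h.shape[:2],np.uint8);m[y0:y1,x0:x1]=f(h)[y0:y1,x0:x1]*255
    N,L,s,c=cv2.connectedComponentsWithStats(m)
    return [(s[i,4],c[i].round(1),cv2.minAreaRect(np.argwhere(L==i)[:,::-1].astype(np.float32)),L==i) for i in range(1,N) if s[i,4]>=mn]
dark=lambda h:(h[...,2]<62)
for n,D,b in(('top',T,(365,180,396,230)),('scene',S,(240,160,292,218))):
    for a,c,r,L in comp(D,b,dark,150):
        print(n,'dark',a,c,r); print(onz(D,cv2.boxPoints(r),.012)[:,:2].round(4).tolist())
    white=lambda h:(h[...,1]<40)&(h[...,2]>90)
    bb=(371,212,390,226) if n=='top' else (258,165,284,184)
    for a,c,r,L in comp(D,bb,white,20): print(n,'white',a,c,r,onz(D,[c],.040))
    brass=lambda h:(h[...,0]>17)&(h[...,0]<30)&(h[...,1]>110)&(h[...,2]>50)
    for a,c,r,L in comp(D,b,brass,4): print(n,'brass',a,c,r,onz(D,[c],.030))
E
```

```text
0.014
mark (array([ 0.60430633, -0.15103156,  0.04233917]), np.float64(0.001086848271434275))
(array([0.58633662, 0.18329363, 0.02770793]), np.float64(0.0007796443596923293)) (array([0.56166202, 0.18877396, 0.03034324]), np.float64(0.0005962428472238947))
(array([0.5116753 , 0.16161705, 0.02387182]), np.float64(0.00032360059879949936)) (array([0.4927136 , 0.16352105, 0.02360758]), np.float64(0.0001801875384596942))
(array([0.57585603, 0.10393059, 0.02452078]), np.float64(0.0008783132801249977)) (array([0.55145326, 0.10865154, 0.02466532]), np.float64(7.072047697086419e-05))
(array([0.60521383, 0.2645696 , 0.02423352]), np.float64(0.0008440345585046732)) (array([0.58128016, 0.27093605, 0.02423844]), np.float64(0.00023527068523707893))
(array([0.52328141, 0.24233792, 0.02449088]), np.float64(0.0015413798652050754)) (array([0.49825654, 0.24333605, 0.02416148]), np.float64(0.0009111330350042228))
top dark 580 [378.9 204.8] ((379.3006591796875, 205.0821533203125), (20.594011306762695, 36.54812240600586), 2.0454084873199463)
[[0.5081, -0.1186], [0.6204, -0.1237], [0.6184, -0.1871], [0.506, -0.1813]]
top white 59 [380.8 219.3] ((381.0, 219.5), (5.0, 12.0), 90.0) [[ 0.51692628 -0.15264135  0.04      ]]
top white 35 [379.4 224.5] ((380.0, 224.5), (1.0, 18.0), 90.0) [[ 0.50140612 -0.14826717  0.04      ]]
top brass 14 [380.7 200.4] ((380.5, 200.5), (1.0, 9.0), 90.0) [[ 0.57498434 -0.15452809  0.03      ]]
scene dark 752 [263.9 193.9] ((262.79290771484375, 192.0029754638672), (26.489307403564453, 39.76115417480469), 22.380136489868164)
[[0.6187, -0.1941], [0.4944, -0.1926], [0.5115, -0.1164], [0.6329, -0.1224]]
scene white 282 [271.4 170.2] ((270.5, 174.0), (18.0, 25.0), 90.0) [[ 0.51030182 -0.14631121  0.04      ]]
scene brass 34 [261.4 191.3] ((260.9422912597656, 191.78846740722656), (10.394155502319336, 4.706787109375), 11.309932708740234) [[ 0.57587767 -0.15484578  0.03      ]]
```

Emit:
play_rows(targets=[{"hand":0.8,"tx":0.6,"ty":1,"rz":-1},{"hand":0.8,"tx":0.6,"ty":1,"rz":-1},{"hand":0.8,"tx":0.6,"ty":1,"rz":-1},{"hand":0.8,"tx":0.6,"ty":1,"rz":-1},{"hand":0.8,"tx":0.6,"ty":1,"rz":-1}], force=50)

```text
validation failed for argument at $.ta...
```

Emit:
play_rows(targets=[{"hand":0.8,"tx":1.0,"ty":1.0,"tz":0.0,"rx":0.0,"ry":0.0,"rz":-1.0},{"hand":0.8,"tx":1.0,"ty":1.0,"tz":0.0,"rx":0.0,"ry":0.0,"rz":-1.0},{"hand":0.8,"tx":1.0,"ty":1.0,"tz":0.0,"rx":0.0,"ry":0.0,"rz":-1.0},{"hand":0.8,"tx":1.0,"ty":1.0,"tz":0.0,"rx":0.0,"ry":0.0,"rz":-1.0},{"hand":0.8,"tx":1.0,"ty":1.0,"tz":0.0,"rx":0.0,"ry":0.0,"rz":-1.0}], force=50)

```text
time: 0.72
eef_pos: [0.3469, -0.4946, 0.2449]
ee_rot: [-0.0, 1.0, -0.028, -0.0]
wrist_force: [0.1, -0.0, -0.0]
gripper_width: 0.0683
finger_force: 0.0
```

```bash
python3 - <<'E'
from h import *
T=load('pics/top0.npz')
g=cv2.cvtColor(T['image'],cv2.COLOR_RGB2GRAY).astype(float)
# subpixel left/right base edges per row
for lo,hi,side,z in((190,226,'L',0.),(203,226,'R',.012)):
    pts=[]
    for r in range(lo,hi):
        row=g[r]; 
        xs=range(366,376) if side=='L' else range(394,384,-1)
        st=1 if side=='L' else -1
        a=max(row[363:370]) if side=='L' else max(row[390:398])
        th=(np.median(row[363:368] if side=='L' else row[393:398])+35)/2
        for x in xs:
            if row[x]>th>=row[x+st]: pts.append((x+st*(row[x]-th)/(row[x]-row[x+st]),r));break
    P=onz(T,pts,z); 
    f=np.polyfit(P[:,0],P[:,1],1);res=P[:,1]-np.polyval(f,P[:,0]);k=abs(res)<.002
    f=np.polyfit(P[k,0],P[k,1],1);print(side,len(pts),k.sum(),np.degrees(np.arctan(f[0])),[np.polyval(f,x).round(4) for x in(.51,.553,.6)],res.std())
E
```

```text
L 34 34 -2.590683008655946 [np.float64(-0.1191), np.float64(-0.1211), np.float64(-0.1232)] 0.0003872448577105788
R 22 22 -2.8793691976504836 [np.float64(-0.1831), np.float64(-0.1852), np.float64(-0.1876)] 0.0003890554551467806
```

Emit:
play_rows(targets=[{"hand":0.8,"tx":1.0,"ty":1.0,"tz":0.0,"rx":0.0,"ry":0.0,"rz":-1.0},{"hand":0.8,"tx":1.0,"ty":1.0,"tz":0.0,"rx":0.0,"ry":0.0,"rz":-1.0},{"hand":0.8,"tx":1.0,"ty":1.0,"tz":0.0,"rx":0.0,"ry":0.0,"rz":-0.3},{"hand":0.8,"tx":1.0,"ty":1.0,"tz":0.0,"rx":0.0,"ry":0.0,"rz":0.0},{"hand":0.8,"tx":1.0,"ty":1.0,"tz":0.0,"rx":0.0,"ry":0.0,"rz":0.0}])

```text
time: 1.35
eef_pos: [0.4968, -0.3447, 0.2449]
ee_rot: [-0.0, 0.994, -0.107, -0.0]
wrist_force: [-0.4, -0.7, 0.0]
gripper_width: 0.0685
finger_force: 0.0
```

Emit:
play_rows(targets=[{"hand":0.8,"tx":0.13,"ty":1.0,"tz":-0.25,"rx":0.0,"ry":0.0,"rz":0.0},{"hand":0.8,"tx":0.13,"ty":1.0,"tz":-0.25,"rx":0.0,"ry":0.0,"rz":0.0},{"hand":0.8,"tx":0.13,"ty":1.0,"tz":-0.25,"rx":0.0,"ry":0.0,"rz":0.0},{"hand":0.8,"tx":0.13,"ty":1.0,"tz":-0.25,"rx":0.0,"ry":0.0,"rz":0.0},{"hand":0.8,"tx":0.13,"ty":1.0,"tz":-0.25,"rx":0.0,"ry":0.0,"rz":0.0}])

```text
time: 1.98
eef_pos: [0.5154, -0.1948, 0.2073]
ee_rot: [-0.0, 0.994, -0.107, -0.0]
wrist_force: [0.5, 0.9, -0.2]
gripper_width: 0.0685
finger_force: 0.0
```

Emit:
play_rows(targets=[{"hand":0.8,"tx":0.13,"ty":1.0,"tz":-0.25,"rx":0.0,"ry":0.0,"rz":0.0},{"hand":0.8,"tx":0.13,"ty":1.0,"tz":-0.25,"rx":0.0,"ry":0.0,"rz":0.0},{"hand":0.8,"tx":0.13,"ty":1.0,"tz":-0.25,"rx":0.0,"ry":0.0,"rz":0.0},{"hand":0.8,"tx":0.13,"ty":1.0,"tz":-0.25,"rx":0.0,"ry":0.0,"rz":0.0},{"hand":0.8,"tx":0.13,"ty":1.0,"tz":-0.25,"rx":0.0,"ry":0.0,"rz":0.0}])

```text
time: 2.6
eef_pos: [0.5349, -0.045, 0.1698]
ee_rot: [0.0, 0.994, -0.107, -0.0]
wrist_force: [1.0, 0.4, 0.2]
gripper_width: 0.0683
finger_force: 0.0
```

Emit:
play_rows(targets=[{"hand":0.8,"tx":0.13,"ty":1.0,"tz":-0.25,"rx":0.0,"ry":0.0,"rz":0.0},{"hand":0.8,"tx":0.13,"ty":1.0,"tz":-0.25,"rx":0.0,"ry":0.0,"rz":0.0},{"hand":0.8,"tx":0.13,"ty":1.0,"tz":-0.25,"rx":0.0,"ry":0.0,"rz":0.0},{"hand":0.8,"tx":0.13,"ty":1.0,"tz":-0.25,"rx":0.0,"ry":0.0,"rz":0.0},{"hand":0.8,"tx":0.13,"ty":1.0,"tz":-0.25,"rx":0.0,"ry":0.0,"rz":0.0}])

```text
time: 3.22
eef_pos: [0.5545, 0.1049, 0.1322]
ee_rot: [0.0, 0.994, -0.107, -0.0]
wrist_force: [0.0, 0.2, 0.1]
gripper_width: 0.0684
finger_force: 0.0
```

Emit:
play_rows(targets=[{"hand":0.8,"tx":0.14,"ty":0.92,"tz":-0.4,"rx":0.0,"ry":0.0,"rz":0.0},{"hand":0.8,"tx":0.14,"ty":0.92,"tz":-0.4,"rx":0.0,"ry":0.0,"rz":0.0},{"hand":0.8,"tx":0.14,"ty":0.92,"tz":-0.4,"rx":0.0,"ry":0.0,"rz":0.0},{"hand":0.8,"tx":0.0,"ty":0.0,"tz":-0.6,"rx":0.0,"ry":0.0,"rz":0.0},{"hand":0.8,"tx":0.0,"ty":0.0,"tz":-0.6,"rx":0.0,"ry":0.0,"rz":0.0}])

```text
time: 3.85
eef_pos: [0.5669, 0.1856, 0.0594]
ee_rot: [0.001, 0.994, -0.108, -0.0]
wrist_force: [-0.3, 0.6, -0.0]
gripper_width: 0.0685
finger_force: 0.0
```

Emit:
play_rows(targets=[{"hand":0.8,"tx":0.0,"ty":0.0,"tz":-0.7,"rx":0.0,"ry":0.0,"rz":0.0},{"hand":0.8,"tx":0.0,"ty":0.0,"tz":-0.63,"rx":0.0,"ry":0.0,"rz":0.0},{"hand":0.3,"tx":0.0,"ty":0.0,"tz":0.0,"rx":0.0,"ry":0.0,"rz":0.0},{"hand":0.3,"tx":0.0,"ty":0.0,"tz":0.0,"rx":0.0,"ry":0.0,"rz":0.0},{"hand":0.3,"tx":0.0,"ty":0.0,"tz":0.0,"rx":0.0,"ry":0.0,"rz":0.0}])

```text
time: 4.47
eef_pos: [0.5678, 0.187, 0.0217]
ee_rot: [-0.0, 0.994, -0.107, 0.001]
wrist_force: [0.9, 1.1, -1.3]
gripper_width: 0.0417
finger_force: 52.1
```

Emit:
play_rows(targets=[{"hand":0.3,"tx":0.0,"ty":0.0,"tz":0.5,"rx":0.0,"ry":0.0,"rz":0.0},{"hand":0.3,"tx":0.0,"ty":0.0,"tz":0.9,"rx":0.0,"ry":0.0,"rz":0.0},{"hand":0.3,"tx":0.0,"ty":-0.3,"tz":0.9,"rx":0.0,"ry":0.0,"rz":0.0},{"hand":0.3,"tx":-0.1,"ty":-0.9,"tz":0.7,"rx":0.0,"ry":0.0,"rz":0.0},{"hand":0.3,"tx":-0.1,"ty":-1.0,"tz":0.0,"rx":0.0,"ry":0.0,"rz":0.0}])

```text
time: 5.1
eef_pos: [0.5628, 0.1213, 0.1144]
ee_rot: [-0.001, 0.994, -0.107, 0.003]
wrist_force: [-0.1, -0.8, -1.8]
gripper_width: 0.0414
finger_force: 52.2
```

Emit:
play_rows(targets=[{"hand":0.3,"tx":-0.1,"ty":-1.0,"tz":0.0,"rx":0.0,"ry":0.0,"rz":0.7},{"hand":0.3,"tx":-0.1,"ty":-1.0,"tz":0.0,"rx":0.0,"ry":0.0,"rz":0.7},{"hand":0.3,"tx":-0.1,"ty":-1.0,"tz":0.0,"rx":0.0,"ry":0.0,"rz":0.7},{"hand":0.3,"tx":-0.1,"ty":-1.0,"tz":0.0,"rx":0.0,"ry":0.0,"rz":0.7},{"hand":0.3,"tx":-0.1,"ty":-1.0,"tz":0.0,"rx":0.0,"ry":0.0,"rz":0.0}])

```text
time: 5.72
eef_pos: [0.5465, -0.03, 0.1124]
ee_rot: [0.0, 1.0, -0.009, 0.001]
wrist_force: [0.8, -0.8, -1.5]
gripper_width: 0.0411
finger_force: 52.2
```

Emit:
play_rows(targets=[{"hand":0.3,"tx":-0.1,"ty":-1.0,"tz":0.0,"rx":0.0,"ry":0.0,"rz":0.0},{"hand":0.3,"tx":-0.1,"ty":-1.0,"tz":0.0,"rx":0.0,"ry":0.0,"rz":0.0},{"hand":0.3,"tx":-0.1,"ty":-1.0,"tz":0.0,"rx":0.0,"ry":0.0,"rz":0.0},{"hand":0.3,"tx":-0.1,"ty":-1.0,"tz":0.0,"rx":0.0,"ry":0.0,"rz":0.0},{"hand":0.3,"tx":-0.1,"ty":-1.0,"tz":0.0,"rx":0.0,"ry":0.0,"rz":0.0}])

```text
time: 6.35
eef_pos: [0.5315, -0.1801, 0.1124]
ee_rot: [0.0, 1.0, -0.01, 0.001]
wrist_force: [0.8, 0.6, -0.8]
gripper_width: 0.0416
finger_force: 52.2
```

Emit:
play_rows(targets=[{"hand":0.3,"tx":-0.15,"ty":-1.0,"tz":0.0,"rx":0.0,"ry":0.0,"rz":0.0},{"hand":0.3,"tx":-0.15,"ty":-1.0,"tz":0.0,"rx":0.0,"ry":0.0,"rz":0.0},{"hand":0.3,"tx":-0.15,"ty":-1.0,"tz":0.0,"rx":0.0,"ry":0.0,"rz":0.0},{"hand":0.3,"tx":-0.15,"ty":-1.0,"tz":0.0,"rx":0.0,"ry":0.0,"rz":0.0},{"hand":0.3,"tx":-0.15,"ty":-1.0,"tz":0.0,"rx":0.0,"ry":0.0,"rz":0.0}])

```text
time: 6.98
eef_pos: [0.5089, -0.3302, 0.1124]
ee_rot: [0.0, 1.0, -0.01, 0.001]
wrist_force: [1.0, 0.8, -1.0]
gripper_width: 0.0415
finger_force: 52.2
```

Emit:
play_rows(targets=[{"hand":0.3,"tx":0.0,"ty":-0.15,"tz":-0.6,"rx":0.0,"ry":0.0,"rz":0.0},{"hand":0.3,"tx":0.0,"ty":0.0,"tz":-0.8,"rx":0.0,"ry":0.0,"rz":0.0},{"hand":0.3,"tx":0.0,"ty":0.0,"tz":-0.8,"rx":0.0,"ry":0.0,"rz":0.0},{"hand":0.3,"tx":0.0,"ty":0.0,"tz":-0.5,"rx":0.0,"ry":0.0,"rz":0.0},{"hand":0.3,"tx":0.0,"ty":0.0,"tz":-0.25,"rx":0.0,"ry":0.0,"rz":0.0}])

```text
time: 7.6
eef_pos: [0.5087, -0.3325, 0.0216]
ee_rot: [-0.001, 1.0, -0.009, -0.0]
wrist_force: [-0.5, 1.1, 21.8]
gripper_width: 0.0414
finger_force: 55.6
```

Emit:
play_rows(targets=[{"hand":0.7,"tx":0.0,"ty":0.0,"tz":0.0,"rx":0.0,"ry":0.0,"rz":0.0},{"hand":0.7,"tx":0.0,"ty":0.0,"tz":0.0,"rx":0.0,"ry":0.0,"rz":0.0},{"hand":0.7,"tx":0.0,"ty":0.0,"tz":0.0,"rx":0.0,"ry":0.0,"rz":0.0},{"hand":0.7,"tx":0.0,"ty":0.0,"tz":0.6,"rx":0.0,"ry":0.0,"rz":0.0},{"hand":0.7,"tx":0.0,"ty":0.0,"tz":1.0,"rx":0.0,"ry":0.0,"rz":0.0}])

```text
time: 8.22
eef_pos: [0.5084, -0.3334, 0.0713]
ee_rot: [-0.0, 1.0, -0.01, -0.0]
wrist_force: [0.3, -0.5, 0.8]
gripper_width: 0.0601
finger_force: 0.0
```

Emit:
play_rows(targets=[{"hand":0.7,"tx":0.0,"ty":0.5,"tz":1.0,"rx":0.0,"ry":0.0,"rz":0.0},{"hand":0.8,"tx":0.0,"ty":1.0,"tz":0.3,"rx":0.0,"ry":0.0,"rz":0.0},{"hand":0.8,"tx":0.0,"ty":1.0,"tz":0.0,"rx":0.0,"ry":0.0,"rz":0.0},{"hand":0.8,"tx":0.0,"ty":1.0,"tz":0.0,"rx":0.0,"ry":0.0,"rz":0.0},{"hand":0.8,"tx":0.0,"ty":1.0,"tz":0.0,"rx":0.0,"ry":0.0,"rz":0.0}])

```text
time: 8.85
eef_pos: [0.5092, -0.1978, 0.1111]
ee_rot: [0.0, 1.0, -0.01, 0.001]
wrist_force: [1.0, -1.0, -0.0]
gripper_width: 0.0682
finger_force: 0.0
```

Emit:
play_rows(targets=[{"hand":0.8,"tx":0.0,"ty":1.0,"tz":0.0,"rx":0.0,"ry":0.0,"rz":-0.6},{"hand":0.8,"tx":0.0,"ty":1.0,"tz":0.0,"rx":0.0,"ry":0.0,"rz":-0.54},{"hand":0.8,"tx":0.0,"ty":1.0,"tz":0.0,"rx":0.0,"ry":0.0,"rz":0.0},{"hand":0.8,"tx":0.0,"ty":1.0,"tz":0.0,"rx":0.0,"ry":0.0,"rz":0.0},{"hand":0.8,"tx":0.0,"ty":1.0,"tz":0.0,"rx":0.0,"ry":0.0,"rz":0.0}])

```text
time: 9.48
eef_pos: [0.5093, -0.0477, 0.1109]
ee_rot: [0.0, 0.999, -0.049, 0.001]
wrist_force: [-0.8, -0.2, -0.3]
gripper_width: 0.0684
finger_force: 0.0
```

Emit:
play_rows(targets=[{"hand":0.8,"tx":0.0,"ty":1.0,"tz":0.0,"rx":0.0,"ry":0.0,"rz":0.0},{"hand":0.8,"tx":0.0,"ty":1.0,"tz":0.0,"rx":0.0,"ry":0.0,"rz":0.0},{"hand":0.8,"tx":0.0,"ty":1.0,"tz":0.0,"rx":0.0,"ry":0.0,"rz":0.0},{"hand":0.8,"tx":0.0,"ty":1.0,"tz":0.0,"rx":0.0,"ry":0.0,"rz":0.0},{"hand":0.8,"tx":0.0,"ty":1.0,"tz":0.0,"rx":0.0,"ry":0.0,"rz":0.0}])

```text
time: 10.1
eef_pos: [0.5093, 0.1025, 0.1109]
ee_rot: [-0.0, 0.999, -0.05, 0.001]
wrist_force: [-0.0, 0.3, 0.4]
gripper_width: 0.068
finger_force: 0.0
```

Emit:
play_rows(targets=[{"hand":0.8,"tx":-0.15,"ty":1.0,"tz":0.0,"rx":0.0,"ry":0.0,"rz":0.0},{"hand":0.8,"tx":-0.15,"ty":1.0,"tz":-0.3,"rx":0.0,"ry":0.0,"rz":0.0},{"hand":0.8,"tx":0.0,"ty":0.0,"tz":-0.9,"rx":0.0,"ry":0.0,"rz":0.0},{"hand":0.8,"tx":0.0,"ty":0.0,"tz":-0.9,"rx":0.0,"ry":0.0,"rz":0.0},{"hand":0.8,"tx":0.0,"ty":0.0,"tz":-0.6,"rx":0.0,"ry":0.0,"rz":0.0}])

```text
time: 10.72
eef_pos: [0.5, 0.1615, 0.0285]
ee_rot: [0.0, 0.999, -0.049, 0.0]
wrist_force: [-0.5, 0.1, 0.2]
gripper_width: 0.0683
finger_force: 0.0
```

Emit:
play_rows(targets=[{"hand":0.8,"tx":0.0,"ty":0.0,"tz":-0.3,"rx":0.0,"ry":0.0,"rz":0.0},{"hand":0.3,"tx":0.0,"ty":0.0,"tz":0.0,"rx":0.0,"ry":0.0,"rz":0.0},{"hand":0.3,"tx":0.0,"ty":0.0,"tz":0.0,"rx":0.0,"ry":0.0,"rz":0.0},{"hand":0.3,"tx":0.0,"ty":0.0,"tz":0.0,"rx":0.0,"ry":0.0,"rz":0.0},{"hand":0.3,"tx":0.0,"ty":0.0,"tz":0.0,"rx":0.0,"ry":0.0,"rz":0.0}])

```text
time: 11.35
eef_pos: [0.5006, 0.1617, 0.0204]
ee_rot: [-0.0, 0.999, -0.05, 0.001]
wrist_force: [1.0, -0.7, 5.7]
gripper_width: 0.0348
finger_force: 51.3
```

Emit:
play_rows(targets=[{"hand":0.3,"tx":0.0,"ty":0.0,"tz":0.5,"rx":0.0,"ry":0.0,"rz":0.0},{"hand":0.3,"tx":0.0,"ty":0.0,"tz":0.9,"rx":0.0,"ry":0.0,"rz":0.0},{"hand":0.3,"tx":0.0,"ty":-0.3,"tz":0.9,"rx":0.0,"ry":0.0,"rz":0.0},{"hand":0.3,"tx":0.0,"ty":-0.9,"tz":0.7,"rx":0.0,"ry":0.0,"rz":0.0},{"hand":0.3,"tx":0.0,"ty":-1.0,"tz":0.0,"rx":0.0,"ry":0.0,"rz":0.0}])

```text
time: 11.98
eef_pos: [0.5008, 0.0954, 0.1119]
ee_rot: [-0.001, 0.999, -0.049, 0.002]
wrist_force: [0.7, 0.2, -0.8]
gripper_width: 0.0347
finger_force: 50.6
```

Emit:
play_rows(targets=[{"hand":0.3,"tx":0.0,"ty":-1.0,"tz":0.0,"rx":0.0,"ry":0.0,"rz":0.0},{"hand":0.3,"tx":0.0,"ty":-1.0,"tz":0.0,"rx":0.0,"ry":0.0,"rz":0.0},{"hand":0.3,"tx":0.0,"ty":-1.0,"tz":0.0,"rx":0.0,"ry":0.0,"rz":0.0},{"hand":0.3,"tx":0.0,"ty":-1.0,"tz":0.0,"rx":0.0,"ry":0.0,"rz":0.6},{"hand":0.3,"tx":0.0,"ty":-1.0,"tz":0.0,"rx":0.0,"ry":0.0,"rz":0.6}])

```text
time: 12.6
eef_pos: [0.4995, -0.0555, 0.1101]
ee_rot: [0.0, 1.0, -0.007, 0.0]
wrist_force: [-0.3, 0.5, -0.0]
gripper_width: 0.0351
finger_force: 50.6
```

Emit:
play_rows(targets=[{"hand":0.3,"tx":0.0,"ty":-1.0,"tz":0.0,"rx":0.0,"ry":0.0,"rz":0.0},{"hand":0.3,"tx":0.0,"ty":-1.0,"tz":0.0,"rx":0.0,"ry":0.0,"rz":0.0},{"hand":0.3,"tx":0.0,"ty":-1.0,"tz":0.0,"rx":0.0,"ry":0.0,"rz":0.0},{"hand":0.3,"tx":0.0,"ty":-1.0,"tz":0.0,"rx":0.0,"ry":0.0,"rz":0.0},{"hand":0.3,"tx":0.0,"ty":-1.0,"tz":0.0,"rx":0.0,"ry":0.0,"rz":0.0}])

```text
time: 13.22
eef_pos: [0.4995, -0.2055, 0.1101]
ee_rot: [0.0, 1.0, -0.008, 0.0]
wrist_force: [-0.2, 0.5, -1.3]
gripper_width: 0.0349
finger_force: 50.6
```

Emit:
play_rows(targets=[{"hand":0.3,"tx":0.0,"ty":-1.0,"tz":0.0,"rx":0.0,"ry":0.0,"rz":0.0},{"hand":0.3,"tx":0.0,"ty":-1.0,"tz":0.0,"rx":0.0,"ry":0.0,"rz":0.0},{"hand":0.3,"tx":0.0,"ty":-1.0,"tz":0.0,"rx":0.0,"ry":0.0,"rz":0.0},{"hand":0.3,"tx":0.1,"ty":-1.0,"tz":0.0,"rx":0.0,"ry":0.0,"rz":0.0},{"hand":0.3,"tx":0.1,"ty":-1.0,"tz":0.0,"rx":0.0,"ry":0.0,"rz":0.0}])

```text
time: 13.85
eef_pos: [0.5055, -0.3554, 0.1101]
ee_rot: [-0.0, 1.0, -0.008, 0.0]
wrist_force: [0.9, 0.3, -1.1]
gripper_width: 0.0348
finger_force: 50.6
```

Emit:
play_rows(targets=[{"hand":0.3,"tx":0.1,"ty":-1.0,"tz":0.0,"rx":0.0,"ry":0.0,"rz":0.0},{"hand":0.3,"tx":0.0,"ty":-0.9,"tz":0.0,"rx":0.0,"ry":0.0,"rz":0.0},{"hand":0.3,"tx":0.0,"ty":-0.4,"tz":-0.4,"rx":0.0,"ry":0.0,"rz":0.0},{"hand":0.3,"tx":0.0,"ty":0.0,"tz":-0.8,"rx":0.0,"ry":0.0,"rz":0.0},{"hand":0.3,"tx":0.0,"ty":0.0,"tz":-0.8,"rx":0.0,"ry":0.0,"rz":0.0}])

```text
time: 14.48
eef_pos: [0.5085, -0.4225, 0.0483]
ee_rot: [-0.001, 1.0, -0.007, -0.0]
wrist_force: [-0.4, 0.2, 0.2]
gripper_width: 0.0349
finger_force: 50.6
```

Emit:
play_rows(targets=[{"hand":0.3,"tx":0.0,"ty":0.0,"tz":-0.6,"rx":0.0,"ry":0.0,"rz":0.0},{"hand":0.3,"tx":0.0,"ty":0.0,"tz":-0.3,"rx":0.0,"ry":0.0,"rz":0.0},{"hand":0.6,"tx":0.0,"ty":0.0,"tz":0.0,"rx":0.0,"ry":0.0,"rz":0.0},{"hand":0.6,"tx":0.0,"ty":0.0,"tz":0.0,"rx":0.0,"ry":0.0,"rz":0.0},{"hand":0.6,"tx":0.0,"ty":0.0,"tz":0.0,"rx":0.0,"ry":0.0,"rz":0.0}])

```text
time: 15.1
eef_pos: [0.5091, -0.4238, 0.023]
ee_rot: [0.0, 1.0, -0.008, 0.0]
wrist_force: [0.6, 0.6, 0.2]
gripper_width: 0.0511
finger_force: 0.0
```

Emit:
play_rows(targets=[{"hand":0.6,"tx":0.0,"ty":0.0,"tz":0.6,"rx":0.0,"ry":0.0,"rz":0.0},{"hand":0.6,"tx":0.0,"ty":0.0,"tz":1.0,"rx":0.0,"ry":0.0,"rz":0.0},{"hand":0.6,"tx":0.0,"ty":0.3,"tz":1.0,"rx":0.0,"ry":0.0,"rz":0.0},{"hand":0.8,"tx":0.1,"ty":1.0,"tz":0.3,"rx":0.0,"ry":0.0,"rz":0.0},{"hand":0.8,"tx":0.1,"ty":1.0,"tz":0.0,"rx":0.0,"ry":0.0,"rz":0.0}])

```text
time: 15.72
eef_pos: [0.5158, -0.3547, 0.1124]
ee_rot: [0.001, 1.0, -0.008, 0.002]
wrist_force: [0.4, 0.7, -0.8]
gripper_width: 0.0682
finger_force: 0.0
```

Emit:
play_rows(targets=[{"hand":0.8,"tx":0.1,"ty":1.0,"tz":0.0,"rx":0.0,"ry":0.0,"rz":0.0},{"hand":0.8,"tx":0.1,"ty":1.0,"tz":0.0,"rx":0.0,"ry":0.0,"rz":0.0},{"hand":0.8,"tx":0.1,"ty":1.0,"tz":0.0,"rx":0.0,"ry":0.0,"rz":0.0},{"hand":0.8,"tx":0.1,"ty":1.0,"tz":0.0,"rx":0.0,"ry":0.0,"rz":0.0},{"hand":0.8,"tx":0.1,"ty":1.0,"tz":0.0,"rx":0.0,"ry":0.0,"rz":0.0}])

```text
time: 16.35
eef_pos: [0.5304, -0.2038, 0.111]
ee_rot: [0.0, 1.0, -0.008, 0.001]
wrist_force: [-0.0, -0.2, 1.1]
gripper_width: 0.0681
finger_force: 0.0
```

Emit:
play_rows(targets=[{"hand":0.8,"tx":0.1,"ty":1.0,"tz":0.0,"rx":0.0,"ry":0.0,"rz":-0.9},{"hand":0.8,"tx":0.1,"ty":1.0,"tz":0.0,"rx":0.0,"ry":0.0,"rz":-0.9},{"hand":0.8,"tx":0.1,"ty":1.0,"tz":0.0,"rx":0.0,"ry":0.0,"rz":-0.7},{"hand":0.8,"tx":0.1,"ty":1.0,"tz":0.0,"rx":0.0,"ry":0.0,"rz":0.0},{"hand":0.8,"tx":0.1,"ty":1.0,"tz":0.0,"rx":0.0,"ry":0.0,"rz":0.0}])

```text
time: 16.98
eef_pos: [0.5454, -0.0536, 0.111]
ee_rot: [0.0, 0.996, -0.095, 0.001]
wrist_force: [0.5, 0.2, 1.1]
gripper_width: 0.0683
finger_force: 0.0
```

Emit:
play_rows(targets=[{"hand":0.8,"tx":0.05,"ty":1.0,"tz":0.0,"rx":0.0,"ry":0.0,"rz":0.0},{"hand":0.8,"tx":0.05,"ty":1.0,"tz":0.0,"rx":0.0,"ry":0.0,"rz":0.0},{"hand":0.8,"tx":0.05,"ty":1.0,"tz":0.0,"rx":0.0,"ry":0.0,"rz":0.0},{"hand":0.8,"tx":0.0,"ty":1.0,"tz":0.0,"rx":0.0,"ry":0.0,"rz":0.0},{"hand":0.8,"tx":0.0,"ty":1.0,"tz":0.0,"rx":0.0,"ry":0.0,"rz":0.0}])

```text
time: 17.6
eef_pos: [0.5498, 0.0965, 0.111]
ee_rot: [-0.0, 0.996, -0.095, 0.001]
wrist_force: [0.1, -0.0, 0.6]
gripper_width: 0.0684
finger_force: 0.0
```

Emit:
play_rows(targets=[{"hand":0.8,"tx":0.06,"ty":0.4,"tz":0.0,"rx":0.0,"ry":0.0,"rz":0.0},{"hand":0.8,"tx":0.0,"ty":0.0,"tz":-0.7,"rx":0.0,"ry":0.0,"rz":0.0},{"hand":0.8,"tx":0.0,"ty":0.0,"tz":-0.9,"rx":0.0,"ry":0.0,"rz":0.0},{"hand":0.8,"tx":0.0,"ty":0.0,"tz":-0.9,"rx":0.0,"ry":0.0,"rz":0.0},{"hand":0.8,"tx":0.0,"ty":0.0,"tz":-0.5,"rx":0.0,"ry":0.0,"rz":0.0}])

```text
time: 18.23
eef_pos: [0.5511, 0.1063, 0.0188]
ee_rot: [0.001, 0.995, -0.095, -0.0]
wrist_force: [-0.2, -0.2, 0.4]
gripper_width: 0.0686
finger_force: 0.0
```

Emit:
play_rows(targets=[{"hand":0.3,"tx":0.0,"ty":0.0,"tz":0.0,"rx":0.0,"ry":0.0,"rz":0.0},{"hand":0.3,"tx":0.0,"ty":0.0,"tz":0.0,"rx":0.0,"ry":0.0,"rz":0.0},{"hand":0.3,"tx":0.0,"ty":0.0,"tz":0.0,"rx":0.0,"ry":0.0,"rz":0.0},{"hand":0.3,"tx":0.0,"ty":0.0,"tz":0.0,"rx":0.0,"ry":0.0,"rz":0.0}], force=70)

```text
time: 18.73
eef_pos: [0.552, 0.1076, 0.0206]
ee_rot: [-0.0, 0.996, -0.095, 0.001]
wrist_force: [-0.3, -1.1, 6.0]
gripper_width: 0.0343
finger_force: 71.9
```

Emit:
play_rows(targets=[{"hand":0.3,"tx":0.0,"ty":0.0,"tz":0.6,"rx":0.0,"ry":0.0,"rz":0.0},{"hand":0.3,"tx":0.0,"ty":0.0,"tz":1.0,"rx":0.0,"ry":0.0,"rz":0.0},{"hand":0.3,"tx":0.0,"ty":-0.4,"tz":1.0,"rx":0.0,"ry":0.0,"rz":1.0},{"hand":0.3,"tx":0.0,"ty":-0.8,"tz":0.6,"rx":0.0,"ry":0.0,"rz":1.0},{"hand":0.3,"tx":0.0,"ty":-0.9,"tz":0.0,"rx":0.05,"ry":1.0,"rz":0.05}])

```text
time: 19.35
eef_pos: [0.551, 0.0447, 0.1184]
ee_rot: [-0.001, 0.999, -0.022, -0.034]
wrist_force: [0.8, 0.1, -1.0]
gripper_width: 0.0347
finger_force: 71.2
```

Emit:
play_rows(targets=[{"hand":0.3,"tx":0.0,"ty":-0.9,"tz":0.0,"rx":0.05,"ry":1.0,"rz":0.0},{"hand":0.3,"tx":0.0,"ty":-0.9,"tz":0.0,"rx":0.05,"ry":1.0,"rz":0.0},{"hand":0.3,"tx":0.0,"ty":-0.9,"tz":0.0,"rx":0.05,"ry":1.0,"rz":0.0},{"hand":0.3,"tx":0.0,"ty":-0.9,"tz":0.0,"rx":0.05,"ry":1.0,"rz":0.0},{"hand":0.3,"tx":0.0,"ty":-0.9,"tz":0.0,"rx":0.05,"ry":1.0,"rz":0.0}])

```text
time: 19.98
eef_pos: [0.5512, -0.0914, 0.1165]
ee_rot: [-0.006, 0.978, -0.023, -0.209]
wrist_force: [0.1, -0.3, -0.6]
gripper_width: 0.0344
finger_force: 71.2
```

Emit:
play_rows(targets=[{"hand":0.3,"tx":-0.1,"ty":-0.9,"tz":0.0,"rx":0.05,"ry":1.0,"rz":0.0},{"hand":0.3,"tx":-0.1,"ty":-0.9,"tz":0.0,"rx":0.05,"ry":1.0,"rz":0.0},{"hand":0.3,"tx":0.0,"ty":-0.3,"tz":0.0,"rx":0.05,"ry":1.0,"rz":0.0},{"hand":0.3,"tx":0.0,"ty":0.0,"tz":0.0,"rx":0.05,"ry":1.0,"rz":0.0},{"hand":0.3,"tx":0.0,"ty":0.0,"tz":0.0,"rx":0.0,"ry":0.0,"rz":0.0}])

```text
time: 20.6
eef_pos: [0.5454, -0.1533, 0.115]
ee_rot: [-0.009, 0.939, -0.022, -0.342]
wrist_force: [0.1, 0.0, -0.8]
gripper_width: 0.0343
finger_force: 71.2
```

```bash
python3 - <<'E'
from h import *
from scipy.spatial.transform import Rotation as R
T=save('top','pics/top1.png');S=save('scene','pics/scene1.png')
o=get_obs();q=o['ee_rot'];M=R.from_quat([q[1],q[2],q[3],q[0]]).as_matrix();print(o['eef_pos'],M.round(3).tolist())
def c(i,x,y,w,h,W,H): return cv2.resize(i[y:y+h,x:x+w],(W,H),interpolation=cv2.INTER_CUBIC)
t=T['image'][:,:,::-1];s=S['image'][:,:,::-1]
m=np.vstack([np.hstack([c(t,340,160,80,60,400,300),c(s,215,140,100,75,400,300)]),np.hstack([c(t,400,185,104,78,400,300),c(s,335,165,120,90,400,300)])])
cv2.imwrite('pics/crop2.png',cv2.convertScaleAbs(m,alpha=1.5,beta=15))
for n,D in(('top',T),('scene',S)):
    hsv=cv2.cvtColor(D['image'],cv2.COLOR_RGB2HSV)
    k=cv2.inRange(hsv,(8,130,90),(16,255,255));N,L,st,ce=cv2.connectedComponentsWithStats(k)
    print(n,[(ce[i].round(1).tolist(),int(st[i,4])) for i in range(1,N) if st[i,4]>8 and (350<ce[i][0]<420 and 150<ce[i][1]<230 if n=='top' else 220<ce[i][0]<300 and 130<ce[i][1]<230)])
E
```

```text
[ 0.54510525 -0.153333    0.11586277] [[0.766, -0.047, -0.642], [-0.034, -0.999, 0.032], [-0.642, -0.002, -0.766]]
top [([385.6, 200.4], 15)]
scene [([268.4, 142.2], 23), ([259.0, 197.9], 38)]
```

View pics/crop2.png

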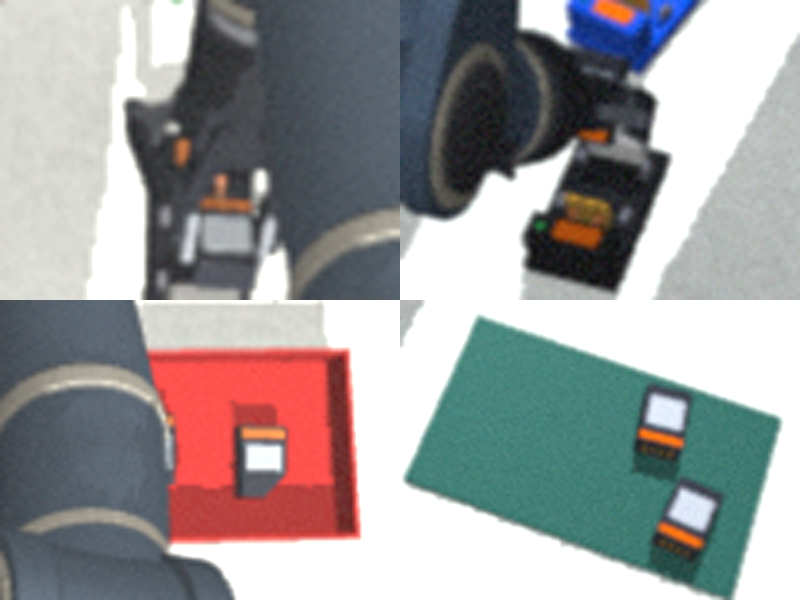

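The held pack is in the top crop with its stripe at about top pixel (385.6,200.4), label about (385,206.5). The chipped pack lies in the tub, where the swollen one is partly hidden by the arm. The two remaining sound packs are still on the mat.

```bash
python3 - <<'E'
from h import *
from scipy.spatial.transform import Rotation as R
T=load('pics/top1.npz');o=get_obs();q=o['ee_rot'];M=R.from_quat([q[1],q[2],q[3],q[0]]).as_matrix()
hsv=cv2.cvtColor(T['image'],cv2.COLOR_RGB2HSV)
def loc(uv):
    c,d=ray(T,uv);z0=-.0024
    a=(c-o['eef_pos'])@M;b=d@M;t=(z0-a[2])/b[:,2];return (a+b*t[:,None])*1000
print('v profile',T['image'][200:222,385].tolist())
print('row',T['image'][206,376:396].tolist())
k=cv2.inRange(hsv,(0,0,105),(180,70,255));k[:, :379]=0;k[:,392:]=0;k[:201]=0;k[213:]=0
N,L,st,ce=cv2.connectedComponentsWithStats(k)
for i in range(1,N): print(st[i],ce[i],loc([ce[i]]).round(1))
print('stripe',loc([(385.6,200.4)]).round(1),[ (v,loc([(385,v)])[0].round(1).tolist()) for v in(204,211,216,217)])
E
```

```text
v profile [[102, 58, 35], [93, 56, 33], [61, 48, 44], [79, 83, 86], [102, 104, 107], [108, 111, 113], [106, 110, 112], [107, 110, 112], [107, 110, 112], [107, 109, 112], [70, 70, 73], [37, 39, 41], [43, 42, 48], [49, 50, 55], [47, 49, 53], [46, 48, 53], [49, 50, 55], [63, 64, 68], [103, 103, 100], [112, 111, 107], [124, 123, 120], [166, 164, 159]]
row [[55, 56, 59], [100, 103, 106], [125, 129, 132], [94, 96, 99], [84, 87, 89], [105, 108, 110], [107, 109, 111], [107, 110, 112], [104, 107, 110], [106, 110, 112], [106, 108, 110], [106, 109, 111], [107, 111, 111], [96, 99, 100], [60, 62, 64], [36, 37, 38], [86, 87, 90], [127, 130, 134], [114, 117, 121], [54, 56, 59]]
[379 203   1   3   3] [379. 204.] [[  8.5 -15.9  -2.4]]
[381 204   8   6  47] [384.57446809 206.44680851] [[-0.5 -0.7 -2.4]]
stripe [[25.   4.1 -2.4]] [(204, [9.7, 1.2, -2.4]), (211, [-18.9, -0.9, -2.4]), (216, [-38.8, -2.4, -2.4]), (217, [-42.8, -2.7, -2.4])]
```

Emit:
play_rows(targets=[{"hand":0.3,"tx":0.0,"ty":0.02,"tz":-0.8,"rx":0.0,"ry":0.0,"rz":0.0},{"hand":0.3,"tx":0.0,"ty":0.0,"tz":-0.7,"rx":0.0,"ry":0.0,"rz":0.0},{"hand":0.3,"tx":0.0,"ty":0.0,"tz":-0.4,"rx":0.0,"ry":0.0,"rz":0.0},{"hand":0.3,"tx":0.0,"ty":0.0,"tz":-0.27,"rx":0.0,"ry":0.0,"rz":0.0},{"hand":0.3,"tx":0.0,"ty":0.0,"tz":0.0,"rx":0.0,"ry":0.0,"rz":0.0}])

```text
time: 21.32
eef_pos: [0.5448, -0.1529, 0.0497]
ee_rot: [-0.009, 0.939, -0.022, -0.343]
wrist_force: [0.9, 0.7, -0.7]
gripper_width: 0.0339
finger_force: 71.2
```

Emit:
play_rows(targets=[{"hand":0.3,"tx":0.2,"ty":-0.01,"tz":0.0,"rx":0.0,"ry":0.0,"rz":0.0},{"hand":0.3,"tx":0.0,"ty":0.0,"tz":0.0,"rx":0.0,"ry":0.0,"rz":0.0}])

```text
time: 21.58
eef_pos: [0.5513, -0.1534, 0.0508]
ee_rot: [-0.009, 0.939, -0.022, -0.342]
wrist_force: [-2.4, -0.1, -1.2]
gripper_width: 0.0343
finger_force: 71.1
```

Emit:
play_rows(targets=[{"hand":0.3,"tx":0.31,"ty":-0.015,"tz":-0.08,"rx":0.0,"ry":0.0,"rz":0.0},{"hand":0.3,"tx":-0.04,"ty":0.0,"tz":-0.04,"rx":-0.05,"ry":-1.0,"rz":0.0},{"hand":0.3,"tx":-0.04,"ty":0.0,"tz":-0.04,"rx":-0.05,"ry":-1.0,"rz":0.0},{"hand":0.3,"tx":0.0,"ty":0.0,"tz":0.0,"rx":0.0,"ry":0.0,"rz":0.0}])

```text
time: 22.08
eef_pos: [0.5566, -0.1539, 0.0461]
ee_rot: [-0.007, 0.961, -0.023, -0.277]
wrist_force: [-3.7, 0.1, -0.0]
gripper_width: 0.0344
finger_force: 70.9
```

Emit:
play_rows(targets=[{"hand":0.3,"tx":0.08,"ty":0.0,"tz":-0.02,"rx":0.0,"ry":0.0,"rz":0.0},{"hand":0.3,"tx":-0.03,"ty":0.0,"tz":-0.05,"rx":-0.05,"ry":-1.0,"rz":0.0},{"hand":0.3,"tx":-0.03,"ty":0.0,"tz":-0.05,"rx":-0.05,"ry":-1.0,"rz":0.0},{"hand":0.3,"tx":0.0,"ty":0.0,"tz":0.0,"rx":0.0,"ry":0.0,"rz":0.0}])

```text
time: 22.58
eef_pos: [0.5573, -0.1537, 0.0418]
ee_rot: [-0.006, 0.978, -0.023, -0.209]
wrist_force: [-4.7, 0.5, -1.5]
gripper_width: 0.034
finger_force: 70.9
```

Emit:
play_rows(targets=[{"hand":0.3,"tx":-0.023,"ty":0.0,"tz":-0.05,"rx":-0.05,"ry":-1.0,"rz":0.0},{"hand":0.3,"tx":-0.02,"ty":0.0,"tz":-0.055,"rx":-0.05,"ry":-1.0,"rz":0.0},{"hand":0.3,"tx":-0.03,"ty":0.0,"tz":-0.06,"rx":-0.05,"ry":-1.0,"rz":0.0},{"hand":0.3,"tx":0.0,"ty":0.0,"tz":0.0,"rx":0.0,"ry":0.0,"rz":0.0}])

```text
time: 23.08
eef_pos: [0.5547, -0.1536, 0.0366]
ee_rot: [-0.003, 0.994, -0.023, -0.106]
wrist_force: [-5.5, -0.1, -1.6]
gripper_width: 0.0341
finger_force: 71.0
```

Emit:
play_rows(targets=[{"hand":0.3,"tx":-0.043,"ty":0.0,"tz":-0.067,"rx":-0.05,"ry":-1.0,"rz":0.0},{"hand":0.3,"tx":-0.03,"ty":0.0,"tz":-0.073,"rx":-0.05,"ry":-1.0,"rz":0.0},{"hand":0.3,"tx":-0.02,"ty":0.0,"tz":-0.075,"rx":-0.05,"ry":-1.0,"rz":0.0},{"hand":0.3,"tx":0.0,"ty":0.0,"tz":0.0,"rx":0.0,"ry":0.0,"rz":0.0}])

```text
time: 23.58
eef_pos: [0.5523, -0.1537, 0.0303]
ee_rot: [0.0, 1.0, -0.023, -0.001]
wrist_force: [-4.7, -0.3, -0.7]
gripper_width: 0.0344
finger_force: 71.8
```

Emit:
play_rows(targets=[{"hand":0.3,"tx":0.0,"ty":0.0,"tz":-0.04,"rx":0.0,"ry":0.0,"rz":0.0},{"hand":0.3,"tx":-0.1,"ty":0.0,"tz":0.0,"rx":0.0,"ry":0.0,"rz":0.0},{"hand":0.3,"tx":-0.06,"ty":0.0,"tz":0.0,"rx":0.0,"ry":0.0,"rz":0.0},{"hand":0.3,"tx":0.0,"ty":0.0,"tz":0.0,"rx":0.0,"ry":0.0,"rz":0.0}])

```text
time: 24.08
eef_pos: [0.55, -0.1536, 0.0297]
ee_rot: [0.0, 1.0, -0.023, 0.001]
wrist_force: [-1.6, 0.2, 2.2]
gripper_width: 0.0342
finger_force: 71.5
```

Emit:
play_rows(targets=[{"hand":0.55,"tx":0.0,"ty":0.0,"tz":0.0,"rx":0.0,"ry":0.0,"rz":0.0},{"hand":0.55,"tx":0.0,"ty":0.0,"tz":0.0,"rx":0.0,"ry":0.0,"rz":0.0},{"hand":0.6,"tx":0.0,"ty":0.0,"tz":0.6,"rx":0.0,"ry":0.0,"rz":0.0},{"hand":0.6,"tx":0.0,"ty":0.0,"tz":1.0,"rx":0.0,"ry":0.0,"rz":0.0},{"hand":0.6,"tx":0.0,"ty":0.0,"tz":1.0,"rx":0.0,"ry":0.0,"rz":0.0}])

```text
time: 24.7
eef_pos: [0.5493, -0.1538, 0.1094]
ee_rot: [0.0, 1.0, -0.023, 0.001]
wrist_force: [0.1, -0.5, -0.0]
gripper_width: 0.051
finger_force: 0.0
```

Emit:
play_rows(targets=[{"hand":0.6,"tx":0.0,"ty":1.0,"tz":1.0,"rx":0.0,"ry":0.0,"rz":0.0},{"hand":0.6,"tx":0.0,"ty":1.0,"tz":1.0,"rx":0.0,"ry":0.0,"rz":0.0},{"hand":0.6,"tx":0.0,"ty":1.0,"tz":1.0,"rx":0.0,"ry":0.0,"rz":0.0},{"hand":0.6,"tx":0.0,"ty":1.0,"tz":0.0,"rx":0.0,"ry":0.0,"rz":0.0},{"hand":0.6,"tx":0.0,"ty":1.0,"tz":0.0,"rx":0.0,"ry":0.0,"rz":0.0}])

```text
time: 25.32
eef_pos: [0.5493, -0.0027, 0.1994]
ee_rot: [0.0, 1.0, -0.023, 0.002]
wrist_force: [0.1, -0.3, -0.0]
gripper_width: 0.0514
finger_force: 0.0
```

Emit:
play_rows(targets=[{"hand":0.6,"tx":0.0,"ty":1.0,"tz":0.0,"rx":0.0,"ry":0.0,"rz":0.0},{"hand":0.6,"tx":0.0,"ty":1.0,"tz":0.0,"rx":0.0,"ry":0.0,"rz":0.0},{"hand":0.6,"tx":0.0,"ty":1.0,"tz":0.0,"rx":0.0,"ry":0.0,"rz":0.0},{"hand":0.6,"tx":0.0,"ty":1.0,"tz":0.0,"rx":0.0,"ry":0.0,"rz":0.0},{"hand":0.6,"tx":0.0,"ty":1.0,"tz":0.0,"rx":0.0,"ry":0.0,"rz":0.0}])

```text
time: 25.95
eef_pos: [0.549, 0.1473, 0.1988]
ee_rot: [-0.0, 1.0, -0.023, 0.001]
wrist_force: [-0.8, -0.1, 0.2]
gripper_width: 0.0512
finger_force: 0.0
```

```bash
python3 - <<'E'
from h import *
T=save('top','pics/top2.png');S=save('scene','pics/scene2.png')
def c(i,x,y,w,h,W,H): return cv2.resize(i[y:y+h,x:x+w],(W,H),interpolation=cv2.INTER_CUBIC)
t=T['image'][:,:,::-1];s=S['image'][:,:,::-1]
m=np.vstack([np.hstack([c(t,350,178,60,45,400,300),c(s,235,157,60,45,400,300)]),np.hstack([c(t,400,185,104,78,400,300),c(s,335,165,120,90,400,300)])])
cv2.imwrite('pics/crop3.png',cv2.convertScaleAbs(m,alpha=1.6,beta=15))
cc=[]
for n,D,b in(('top',T,(365,180,396,232)),('scene',S,(240,160,292,218))):
    hsv=cv2.cvtColor(D['image'],cv2.COLOR_RGB2HSV)
    for nm,lo,hi in(('or',(8,130,90),(16,255,255)),('lab',(0,0,95),(180,60,255))):
        k=cv2.inRange(hsv,lo,hi);k[:b[1]]=0;k[b[3]:]=0;k[:,:b[0]]=0;k[:,b[2]:]=0
        N,L,st,ce=cv2.connectedComponentsWithStats(k)
        for i in range(1,N):
            if st[i,4]>8: print(n,nm,st[i,4],ce[i].round(1),onz(D,ce[i:i+1],.032)[0].round(4))
E
```

```text
top or 56 [380.2 190.2] [ 0.6059 -0.153   0.032 ]
top or 35 [380.7 201. ] [ 0.573  -0.1541  0.032 ]
top lab 821 [380.6 206.1] [ 0.5574 -0.1537  0.032 ]
top lab 98 [380.5 209.4] [ 0.5474 -0.1533  0.032 ]
top lab 72 [380.4 219.8] [ 0.516  -0.1524  0.032 ]
scene or 34 [261.6 190. ] [ 0.5729 -0.1549  0.032 ]
scene or 61 [258.9 197.9] [ 0.5982 -0.1545  0.032 ]
scene lab 2088 [266.4 186.5] [ 0.5593 -0.1461  0.032 ]
scene lab 99 [264.9 182.5] [ 0.548  -0.1536  0.032 ]
```

View pics/crop3.png

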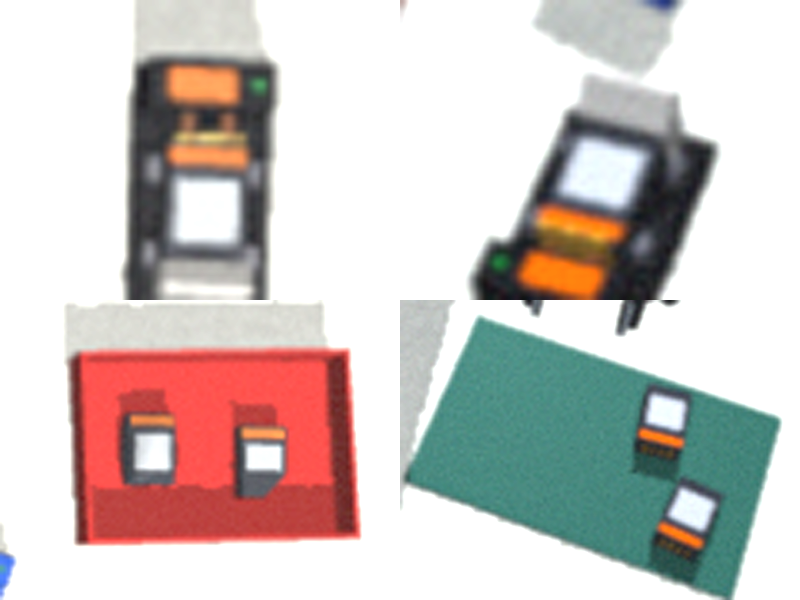

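The loaded pack's stripe is at top pixel (380.7,201) and scene pixel (261.6,190). Both views put it at pack-top height, so the pack is flat and home, with its tail under the catch. Both bad packs are in the tub and the other two sound packs are on the mat.

```bash
python3 -c "
from bench import job_done;print(job_done())"
```

```text
the job is handed in; nothing more can be done
None
```

The job is handed in (no verdict came back): in the last pictures both bad packs lie in the tub, one sound pack sits flat in the charger with its tail under the catch, and the other two are still on the mat.

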